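Clamp and extend a telescoping camera post

ROBOT

A 7-joint arm with a two-finger parallel gripper is mounted at the origin on a cart in front of the work surface, level with it; the furniture and walls round the work are solid. World frame = base frame: x ahead of the robot, y to its left, z up, the work surface at z = 0. Lengths are in m, angles in rad, forces in N, time in s.
With the tool pointing down it reaches from about 0.4 to 0.875 m from the base axis. Payload 19.3 kg.
Tool frame: the origin (TCP) lies on the front face of the gripper's body, between the roots of the fingers; the fingertips stand 73 mm ahead of it and the grasp point (between the pads) lies 54 mm ahead of it; z points along the fingers, y is the direction in which the jaws open and shut (so a half turn about z gives the same grasp; the last joint's range is limited). The gripper opens to 85 mm and grips with 20 to 120 N. Pads are 22 mm wide; open, the fingers measure 114 mm over their backs; the gripper's body (76 mm by 85 mm) begins 54 mm behind the grasp point. The pads swing forward as they close: fully open they stand 13 mm farther back than shut.
Start: joints at [-0.07, 0.521, -0.036, 1.599, 0.021, 1.021, -0.113], TCP at [0.625, -0, 0.304] pointing down, gripper open.
Joint ranges: [-2.91, 2.91], [-0.3, 2.13], [-1.5, 1.42], [0.17, 2.43], [-1.26, 4.41], [0.16, 1.93], [-2.52, 2.52]. Speed limits (rad/s): [1.89, 1.89, 2.39, 2.39, 3.01, 3.01, 3.01].

INTERFACE

Orientations are given as [roll, pitch, yaw] about the fixed x, y, z axes, in that order (R = Rz(yaw) Ry(pitch) Rx(roll)).
In Python, from workcell import bot gives the robot as it stands.
- The arm moves only by the shell command python3 -m crank 'ROWS' [OPENING] [FORCE]. ROWS is a JSON object of lists of equal length, an entry for each row: "travel": the shift along the world's x, y, z in cm, a list of three; "rot": the turn, a rotation vector about the world's x, y, z in degrees, a list of three. A call has 1 to 8 rows; each row is the pose to reach, as a shift and turn from the pose commanded when the call began; what a row does not reach only later rows make up. A row lasts 1/10 s, in which the tool goes at most 50 mm and 8.59 degrees, less where a joint would pass 70% of its speed; a pose out of reach is approached as far as the arm can. A call with a gripper value outside its range is refused whole. OPENING is the opening, from -1 (shut) to 1 (fully open), so that 0 is half open, set as the call begins (- or left out, the last holds). The fingers move at their own pace and stop on an object; FORCE is the grip in N (left out, the last holds). Time passes only in rows, so rows that repeat a pose let the fingers close. It gives the time, the measured TCP pose, the force and the opening at its end, in the units of the state.
- bot.observe(): the state, without advancing time (a new reading comes with each control period).
- bot.grab_frame(name): name is "scene" or "side" or "wrist"; returns the picture (384x512x3 uint8, red, green, blue); there is no depth.
- bot.camera_model(name): a dict with "fx", "fy", "cx", "cy" (pixels), "k1" (the pictures are not rectified: a ray, as slopes to the right and down, at radius r is drawn at 1 + k1 r^2 times it, then the intrinsics apply), "R" (3x3) and "t" (3): a world point X has camera coordinates R X + t. Camera axes: x right, y down, z forward; pixel columns grow to the right and rows downward; lengths in m; the calibration is good to about 2 mm. A picture is of the moment at which its call begins: read the wrist's pose just before it. camera_model takes no time and is no camera call; for the wrist camera it gives the pose at the moment of the call.
- bot.job_done(): hands the job in, once; it reports no verdict.
Trained networks look in the newest picture that a camera, given by its name, has taken for a name from the list of things; names that differ only in an ending like _2 or _b are one class to them, and where a whole thing is asked for, a point or a joint stands for the part that bears it (a point fixed in the world has none). Each returns a list of dicts, best first, with "conf" (0 to 1); they miss things now and then, are a little off and sometimes report something else, mostly with a low value. They report only what shows in the picture. A call takes as long as a camera call. They do not tell look-alikes from the thing itself.
- bot.silhouettes(camera, thing): "pixels" (384x512 bool, what is visible of it) and "box" ([centre column, centre row, width, height] in pixels, round what is visible of it).
The state is a dict: "clock": time; "qpos": joint angles; "qd": joint speeds; "joint_efforts": joint torques, N m; "position": TCP position; "tool_rot": TCP orientation; "force": force on the tool from outside, world axes, zero at the start; "moment": the same for the moment, N m; "grip_width": finger opening in m.
Only numpy, scipy, OpenCV 4.12 (cv2) and the standard library are available. Lean on these libraries where they do the work, as an engineer would, in place of code of your own. Each camera call takes 0.05 s, during which the arm holds its last target.

TASK

Make the camera post ready for filming at the bench: turn the chuck's crank clockwise (seen from above) until the three jaws grip the post firmly, and leave it tight. Then pinch the post's head so that its side button is pressed in, pull the stick straight up past the first stop to the second stop at the end of its travel, and finish while still holding the head there, with the post still seated and clamped in the chuck. Leave the timer and the scraper where they are.

Things in the scene. Friction and masses are not known exactly. Their poses are not given: they have to be found in the camera images.
- chuck_axis (a point): Point on the vertical axis of the bench chuck, level with the top of its sleeve, 80 mm above the table. The chuck is bolted down: a 124 mm square grey flange, a dark steel body 82 mm across with a bore 33 mm wide, and on top a knurled ring sleeve 94 mm across (52 to 80 mm above the table) with three steel jaws inside it.
- crank_peg (a point): Centre of the part of the crank peg to grip, 96 mm above the table: an upright black round peg 18 mm across, from 72 to 116 mm above the table, at the end of a horizontal steel bar, 110 mm from the chuck axis. It turns with the sleeve about the chuck axis.
- sleeve (a joint): Turn of the chuck sleeve in rad, growing clockwise seen from above, 0 (jaws wide open) to 1.35 (end of its range). Starts at 0 to 0.2. Each jaw moves in 3 mm per rad; the jaws meet the post at about 0.7 rad and grip it tightly from about 1.0 on. Friction of 0.4 N m (about 4 N at the peg) holds the sleeve where it is left; squeezing the post takes up to about 8 N more at the peg, and it may spring back a little when let go.
- jaw0: One of the three steel jaws, inside the sleeve, 54 to 78 mm above the table.
- jaw1: One of the three steel jaws, inside the sleeve.
- jaw2: One of the three steel jaws, inside the sleeve.
- post: The loose telescoping camera post (about 0.43 kg in all) standing upright in the chuck: an aluminium tube 28 mm across and 160 mm long. Origin at the centre of its foot, which rests on the floor of the bore, 12 mm above the table; z along the tube, up. Its +y axis points to the side where the button is.
- head_center (a point): Centre of the black head block on top of the stick, 186 mm above the post's foot when home (198 mm above the table). The block is 36 mm (post x) by 34 mm (post y) by 44 mm high, with a round rubber plate and a small stud on top reaching 33 mm above this point. With the button out it is 41 mm wide along post y, with the button in 35 mm.
- post_head: The head block, fixed to the stick. Its frame is parallel to the post's.
- button_face (a point): Centre of the outer face of the grey button on the +y side of the head, 24 mm from the head's centre when out; the button is 20 mm wide and 30 mm high and is pressed in towards the head (along post -y).
- button (a joint): How far the button is pressed, in m: 0 out, 0.006 fully in. It takes 3 N to start and 6.6 N to press fully. The catch is free from 0.004 on and springs out again when the button is let go.
- stick (a joint): How far the stick is pulled out of the tube, in m: 0 home, 0.040 first stop, 0.080 second stop, the end of its travel. With the button out it is locked at 0, and it catches at the first stop. There is no catch at the second stop: a spring (4 N at home, 5.6 N out) and its weight of about 2 N draw it back whenever it is not held.
- timer: A kitchen timer standing on its edge, 26 x 70 x 64 mm: to be left alone. Origin at the underside.
- dough_scraper: A dough scraper with a wooden grip, 99 x 126 x 20 mm, lying on the table: to be left alone. Origin at the underside.
Mind the look-alikes: they are no part of the job. What is shaped like the part that bears chuck_axis but brown is not meant.

How it is judged:
By the outcome, as a careful person would: the job done as asked, in the order asked, and still so for the second after the job is handed in, while the arm keeps its last pose, push and grip.
It also fails if it takes over 51 s, if anything falls off the work surface, if the arm or the gripper's body presses on something with over 40 N, if the wrist force passes 120 N, or if a joint passes its speed limit or range.

## Working session

There is one attempt and no reset: what is moved stays moved. The work goes in short steps, Python scripts to look and compute and a shell command to move; the robot and the scene stay as the last step left them, time stands still between calls to the robot, and variables do not carry over. Pictures are saved under pics/ and viewed, and the job is handed in when it is done.

```bash
ls; mkdir -p pics; cat > h.py <<'E'
import numpy as np, cv2
from workcell import bot
def save(cam,name):
    m=bot.camera_model(cam); im=bot.grab_frame(cam)
    cv2.imwrite(f'pics/{name}.png',cv2.cvtColor(np.asarray(im),cv2.COLOR_RGB2BGR)); return m,im
def KD(m): return np.array([[m['fx'],0,m['cx']],[0,m['fy'],m['cy']],[0,0,1.]]),np.array([m['k1'],0,0,0.])
def ray(m,uv):
    K,D=KD(m); p=cv2.undistortPoints(np.array([[uv]],float),K,D)[0,0]
    R=np.array(m['R']);t=np.array(m['t']); return -R.T@t, R.T@np.array([p[0],p[1],1])
def atz(m,uv,z):
    c,d=ray(m,uv); return c+d*(z-c[2])/d[2]
def proj(m,X):
    K,D=KD(m); return cv2.projectPoints(np.atleast_2d(np.array(X,float)),cv2.Rodrigues(np.array(m['R']))[0],np.array(m['t'],float),K,D)[0][:,0]
E
python3 - <<'E'
from h import *
print(bot.observe())
for c in ['scene','side','wrist']:
    m,_=save(c,c+'0'); print(c,m)
E
```

```text
pics
{'clock': 0.0, 'qpos': array([-0.07021643,  0.52202247, -0.03631168,  1.60003263,  0.02120381,
        1.02106738, -0.11284254]), 'qd': array([-7.17959287e-05,  1.17089928e-03, -7.37774624e-04,  5.98763271e-04,
        1.43710743e-03,  1.53824119e-03,  3.37960679e-04]), 'joint_efforts': array([-4.24098413e-03, -9.27110124e+01,  1.97758444e+00, -3.69928443e+01,
        1.76317629e-02,  8.19846697e-03, -6.58496788e-05]), 'position': array([ 6.24738947e-01, -3.06991089e-05,  3.03311763e-01]), 'tool_rot': array([-3.14045163e+00,  9.25194307e-05,  1.57074911e+00]), 'force': array([-0.64579415, -0.58483998, -0.31185775]), 'moment': array([ 0.02299172, -0.01928574,  0.06668073]), 'grip_width': 0.08549018186460547}
scene {'fx': 424.8436012560283, 'fy': 424.8436012560283, 'cx': 252.7605297699549, 'cy': 194.0848674968461, 'k1': -0.1267801193189888, 'R': array([[ 0.85221169, -0.52316756,  0.00556305],
       [-0.28914834, -0.47981524, -0.82835414],
       [ 0.43603725,  0.70432453, -0.56017718]]), 't': array([-0.59518944,  0.29044845,  1.06883821])}
side {'fx': 484.43158882400576, 'fy': 484.43158882400576, 'cx': 250.724246497531, 'cy': 197.36777168815007, 'k1': -0.017358218440664895, 'R': array([[ 0.88823559, -0.45928603,  0.00968961],
       [-0.20129176, -0.40807452, -0.89048123],
       [ 0.41293967,  0.78900668, -0.4549168 ]]), 't': array([-0.60157681,  0.24352058,  1.15147091])}
wrist {'fx': 312.59905126314044, 'fy': 312.59905126314044, 'cx': 260.2743770240926, 'cy': 191.293323363021, 'k1': -0.019181228858115178, 'R': array([[ 9.99999560e-01,  2.41919986e-05, -9.37647507e-04],
       [ 2.91599374e-04, -9.58149153e-01,  2.86269308e-01],
       [-8.91480737e-04, -2.86269455e-01, -9.58148738e-01]]), 't': array([-0.62396292, -0.03644797,  0.37934449])}
```

View pics/scene0.png

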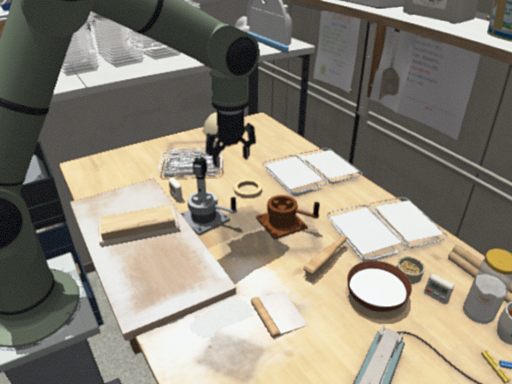

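View pics/side0.png

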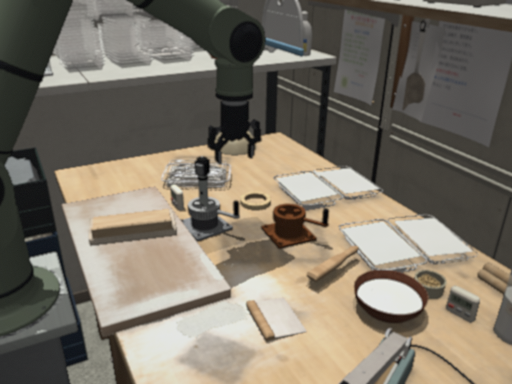

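View pics/wrist0.png

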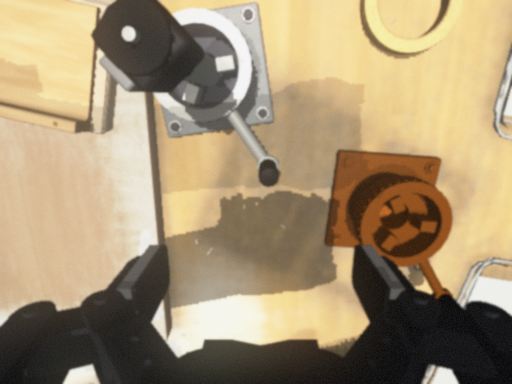

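The grey chuck with the post is at wrist pixel ~(210,65). Its peg top is at (268,172), and the grey button is on the lower left of the head at ~(120,72). The brown chuck is the look-alike.

```bash
python3 - <<'E'
from h import *
ms={c:bot.camera_model(c) for c in ['scene','side','wrist']}
for c in ms:
    for th in ['crank_peg','post_head','button','sleeve','timer','dough_scraper','post']:
        if c!='wrist' and th in('sleeve','post'): continue
        r=bot.silhouettes(c,th)
        print(c,th,[(round(d['conf'],2),np.round(d['box']).tolist(),int(d['pixels'].sum())) for d in r[:3]])
m=ms['wrist']
print('pegtop',atz(m,(268,172),.116))
# flange corners guess top z~0.012
for uv in [(249,5),(264,113),(175,127)]: print(uv,atz(m,uv,.012))
for uv in [(207,65)]: print(atz(m,uv,.08))
im=cv2.imread('pics/wrist0.png')[0:200,70:300]; cv2.imwrite('pics/w0z.png',cv2.resize(im,None,fx=3,fy=3,interpolation=cv2.INTER_CUBIC))
print(bot.observe()['clock'])
E
```

```text
scene crank_peg [(0.91, [212.0, 204.0, 50.0, 22.0], 480), (0.61, [293.0, 206.0, 53.0, 30.0], 670)]
scene post_head [(0.81, [198.0, 167.0, 14.0, 17.0], 228)]
scene button [(0.43, [278.0, 316.0, 58.0, 52.0], 1564), (0.38, [198.0, 169.0, 6.0, 11.0], 59), (0.33, [199.0, 167.0, 17.0, 18.0], 250)]
scene timer [(0.59, [178.0, 191.0, 12.0, 26.0], 254)]
scene dough_scraper [(0.6, [279.0, 316.0, 58.0, 46.0], 1576)]
side crank_peg [(0.96, [299.0, 216.0, 56.0, 22.0], 709), (0.61, [212.0, 207.0, 54.0, 20.0], 629)]
side post_head [(0.52, [201.0, 168.0, 16.0, 21.0], 288)]
side button [(0.49, [199.0, 172.0, 8.0, 9.0], 65)]
side timer [(0.76, [178.0, 198.0, 16.0, 22.0], 256)]
side dough_scraper [(0.8, [277.0, 317.0, 60.0, 42.0], 1538)]
wrist crank_peg [(0.93, [217.0, 97.0, 122.0, 181.0], 4408), (0.79, [408.0, 244.0, 112.0, 136.0], 5175)]
wrist post_head [(0.79, [146.0, 46.0, 114.0, 90.0], 7602)]
wrist button [(0.85, [120.0, 75.0, 48.0, 36.0], 512)]
wrist sleeve [(0.83, [410.0, 245.0, 107.0, 135.0], 4920), (0.7, [217.0, 95.0, 130.0, 180.0], 4786)]
wrist timer []
wrist dough_scraper []
wrist post [(0.64, [157.0, 46.0, 127.0, 93.0], 8096)]
pegtop [0.6306576  0.01378113 0.116     ]
(249, 5) [0.61243782 0.16603845 0.012     ]
(264, 113) [0.62824316 0.05754998 0.012     ]
(175, 127) [0.52689513 0.04214678 0.012     ]
[0.57738273 0.10162701 0.08      ]
1.0
```

View pics/w0z.png

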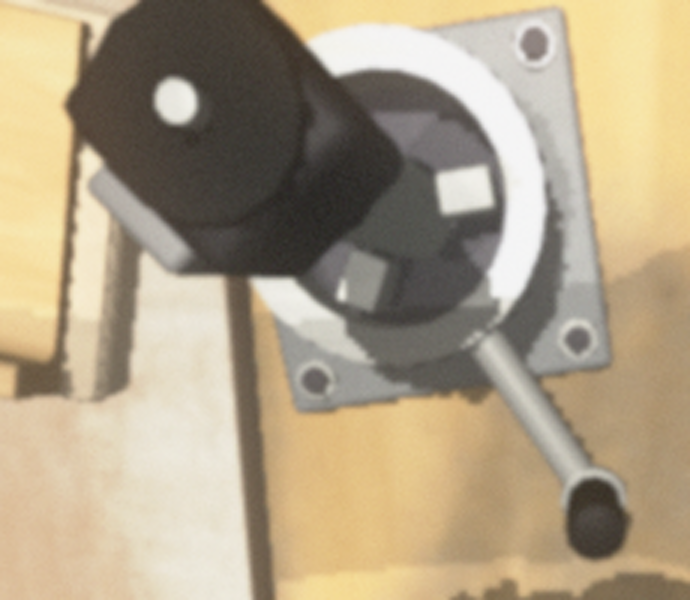

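```bash
python3 - <<'E'
from h import *
m=bot.camera_model('wrist')
f=lambda x,y:(70+(x-1)/3,(y-1)/3)
for z in (.008,.01,.012,.016):
    P=[atz(m,f(*p),z) for p in [(562,8),(608,362),(297,410)]]
    print(z,np.linalg.norm(P[0]-P[1]),np.linalg.norm(P[2]-P[1]),(P[0]+P[2])/2, np.degrees(np.arctan2(*(P[1]-P[2])[1::-1])))
print('peg',atz(m,f(597,532),.116))
print('stud',atz(m,f(177,100),.231))
# sleeve rim outer edge points at z=.08
pts=np.array([atz(m,f(*p),.08)[:2] for p in [(545,190),(532,120),(500,60),(440,28),(390,22),(525,270),(495,320),(262,290),(320,345)]])
A=np.c_[2*pts,np.ones(len(pts))]; s=np.linalg.lstsq(A,(pts**2).sum(1),rcond=None)[0]; print('sleeve',s[:2],np.sqrt(s[2]+s[:2]@s[:2]))
# button edge top: long edge from (92,180) to (182,270) at top of button z=.198+.015
a=atz(m,f(97,178),.213);b=atz(m,f(192,255),.213);print('btn inner edge',a,b,np.linalg.norm(a-b))
a=atz(m,f(92,187),.213);b=atz(m,f(178,268),.213);print('btn outer edge',a,b,np.linalg.norm(a-b),np.degrees(np.arctan2(*(b-a)[1::-1])))
for c,uv in [('scene',(198,167)),('side',(201,168))]: pass
a=ray(bot.camera_model('scene'),(199,159)); b=ray(bot.camera_model('side'),(202,158))
print(bot.camera_model('wrist')['t'])
X=np.array([.555,.109,.198]); 
for c in('scene','side'): print(c,proj(bot.camera_model(c),[X,[.577,.1016,.08],[.6307,.0138,.096]]))
E
```

```text
0.008 0.12169636858373026 0.12168676413592197 [0.56950377 0.10040034 0.008     ] 8.546398157503704
0.01 0.12103103973378822 0.12102148779466432 [0.5698042 0.1002543 0.01     ] 8.546398157503708
0.012 0.1203657108838462 0.12035621145340679 [0.57010464 0.10010826 0.012     ] 8.5463981575037
0.016 0.11903505318396214 0.11902565877089162 [0.5707055  0.09981618 0.016     ] 8.546398157503702
peg [0.63159425 0.00934505 0.116     ]
stud [0.56954965 0.09995901 0.231     ]
sleeve [0.56988351 0.10201922] 0.0472239922792104
btn inner edge [0.54844616 0.09196466 0.213     ] [0.56246451 0.08014542 0.213     ] 0.018335989043659205
btn outer edge [0.54745178 0.09062449 0.213     ] [0.55993209 0.07813184 0.213     ] 0.01765855892475877 -45.02831153767415
[-0.62447229 -0.03637282  0.3792503 ]
scene [[193.66329973 165.44028419]
 [203.5945134  196.78989094]
 [231.7231732  201.25331196]]
side [[195.57898018 166.06006124]
 [205.12599677 202.32665026]
 [234.294669   206.30646953]]
```

Axis ≈ (0.570, 0.101). The peg is at (0.632, 0.009), 110.5 mm from the axis, which matches the given size. The sleeve radius fits at 47.2 mm and the stud is concentric. I'll approach the peg with the jaws tangential, which is yaw +34°.

```bash
python3 -m crank '{"travel":[[0.3,0.4,0],[0.6,0.9,0],[0.6,0.9,-2],[0.6,0.9,-5],[0.6,0.9,-7.5],[0.6,0.9,-9],[0.6,0.9,-10],[0.6,0.9,-10]],"rot":[[0,0,8],[0,0,16],[0,0,24],[0,0,32],[0,0,34],[0,0,34],[0,0,34],[0,0,34]]}' 0.2 30; python3 - <<'E'
from h import *
o=bot.observe();print(o['position'],o['tool_rot'],o['grip_width'])
m,_=save('wrist','wrist1');print(proj(m,[[.6316,.0093,.116],[.57,.101,.08]]))
E
```

```text
clock: 1.8
position: [0.6308, 0.009, 0.2031]
tool_rot: [-3.14, -0.001, 2.163]
force: [-0.3, 0.5, -0.3]
grip_width: 0.0513
[0.63079209 0.0090435  0.20314925] [-3.14049899e+00 -5.31502688e-04  2.16308896e+00] 0.05128559180206154
[[261.98914864 238.72650418]
 [262.14075123  30.89096571]]
```

View pics/wrist1.png

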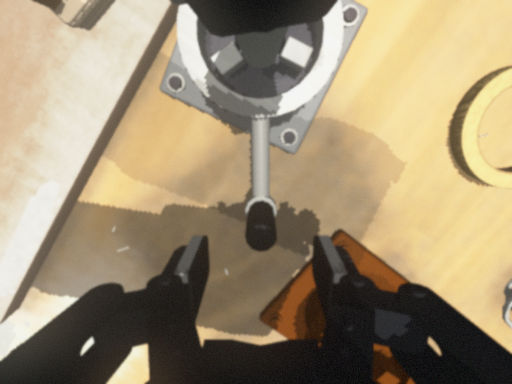

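The peg sits centred between the fingers at (261,233) and the bar points up to the chuck. Next I descend and close.

```bash
python3 -m crank '{"travel":[[0,0.1,-2.5],[0,0.1,-4],[0,0.1,-5.1],[0,0.1,-5.1],[0,0.1,-5.1]],"rot":[[0,0,0],[0,0,0],[0,0,0],[0,0,0],[0,0,0]]}' 0.2 40; python3 -m crank '{"travel":[[0,0,0],[0,0,0],[0,0,0],[0,0,0],[0,0,0],[0,0,0]],"rot":[[0,0,0],[0,0,0],[0,0,0],[0,0,0],[0,0,0],[0,0,0]]}' -1 40;  python3 - <<'E'
from h import *
save('side','side2');save('wrist','wrist2')
im=cv2.imread('pics/side2.png')[120:280,130:330];cv2.imwrite('pics/side2z.png',cv2.resize(im,None,fx=3.5,fy=3.5))
E
```

```text
clock: 2.35
position: [0.6312, 0.01, 0.1534]
tool_rot: [3.141, 0.0, 2.164]
force: [-0.3, 0.6, 0.1]
grip_width: 0.0511
clock: 2.95
position: [0.6312, 0.0099, 0.1536]
tool_rot: [3.141, 0.001, 2.164]
force: [-1.5, 0.6, 6.7]
grip_width: 0.0169
```

View pics/side2z.png

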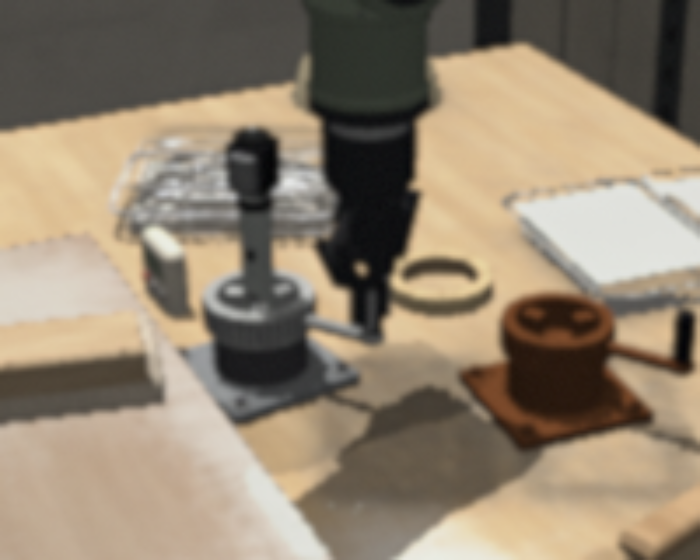

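```bash
python3 - <<'E'
import numpy as np
r=np.array([6.12,-9.11])
def rot(a):
    a=np.radians(a);return np.array([[np.cos(a),-np.sin(a)],[np.sin(a),np.cos(a)]])@r
for s,e in [(0,32),(32,52),(52,68)]:
    print(s,[np.round(rot(-x)-rot(-s),2).tolist()+[-(x-s)] for x in np.linspace(s,e,9)[1:]])
E
```

```text
0 [[-0.65, -0.4, np.float64(-4.0)], [-1.33, -0.76, np.float64(-8.0)], [-2.03, -1.07, np.float64(-12.0)], [-2.75, -1.33, np.float64(-16.0)], [-3.48, -1.54, np.float64(-20.0)], [-4.23, -1.7, np.float64(-24.0)], [-4.99, -1.81, np.float64(-28.0)], [-5.76, -1.86, np.float64(-32.0)]]
32 [[-0.48, -0.01, np.float64(-2.5)], [-0.96, 0.01, np.float64(-5.0)], [-1.43, 0.05, np.float64(-7.5)], [-1.91, 0.1, np.float64(-10.0)], [-2.38, 0.18, np.float64(-12.5)], [-2.85, 0.28, np.float64(-15.0)], [-3.32, 0.4, np.float64(-17.5)], [-3.77, 0.54, np.float64(-20.0)]]
52 [[-0.36, 0.13, np.float64(-2.0)], [-0.72, 0.26, np.float64(-4.0)], [-1.07, 0.41, np.float64(-6.0)], [-1.42, 0.58, np.float64(-8.0)], [-1.76, 0.75, np.float64(-10.0)], [-2.09, 0.94, np.float64(-12.0)], [-2.42, 1.14, np.float64(-14.0)], [-2.74, 1.34, np.float64(-16.0)]]
```

```bash
python3 -m crank '{"travel":[[-0.65,-0.4,0.1],[-1.33,-0.76,0.1],[-2.03,-1.07,0.1],[-2.75,-1.33,0.1],[-3.48,-1.54,0.1],[-4.23,-1.7,0.1],[-4.99,-1.81,0.1],[-5.76,-1.86,0.1]],"rot":[[0,0,-4],[0,0,-8],[0,0,-12],[0,0,-16],[0,0,-20],[0,0,-24],[0,0,-28],[0,0,-32]]}' -1 40
```

```text
clock: 3.85
position: [0.5734, -0.0092, 0.1538]
tool_rot: [3.141, 0.0, 1.602]
force: [6.5, -0.8, -12.5]
grip_width: 0.0168
```

```bash
python3 -m crank '{"travel":[[-0.48,-0.01,-0.06],[-0.96,0.01,-0.06],[-1.43,0.05,-0.06],[-1.91,0.1,-0.06],[-2.38,0.18,-0.06],[-2.85,0.28,-0.06],[-3.32,0.4,-0.06],[-3.77,0.54,-0.06]],"rot":[[0,0,-2.5],[0,0,-5],[0,0,-7.5],[0,0,-10],[0,0,-12.5],[0,0,-15],[0,0,-17.5],[0,0,-20]]}'
```

```text
clock: 4.65
position: [0.5363, -0.004, 0.1537]
tool_rot: [3.139, -0.0, 1.254]
force: [5.8, -5.0, -7.0]
grip_width: 0.0168
```

```bash
python3 - <<'E'
from h import *
save('side','side3');m,_=save('wrist','wrist3')
print(bot.observe()['position'],bot.observe()['force'])
E
```

```text
[ 0.53580364 -0.00377466  0.15365672] [ 1.25993106 -4.48749686 -0.63662382]
```

View pics/wrist3.png

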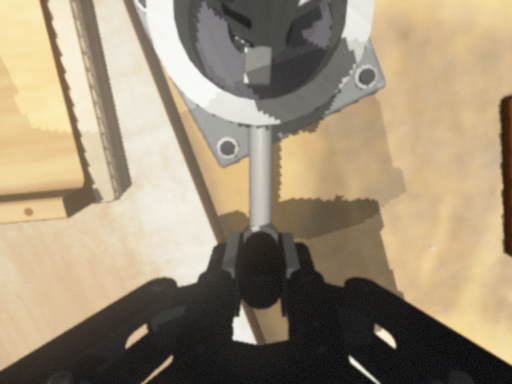

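The peg is held and the crank has turned about 52°. I'll continue.

```bash
python3 -m crank '{"travel":[[-0.36,0.13,0],[-0.72,0.26,0],[-1.07,0.41,0],[-1.42,0.58,0],[-1.76,0.75,0]],"rot":[[0,0,-2],[0,0,-4],[0,0,-6],[0,0,-8],[0,0,-10]]}'
python3 -m crank '{"travel":[[-0.33,0.19,0],[-0.66,0.39,0],[-0.66,0.39,0],[-0.66,0.39,0]],"rot":[[0,0,-2],[0,0,-4],[0,0,-4],[0,0,-4]]}'
```

```text
clock: 5.25
position: [0.5189, 0.0034, 0.1537]
tool_rot: [3.139, -0.0, 1.08]
force: [6.7, -7.3, -7.1]
grip_width: 0.0168
clock: 5.65
position: [0.5122, 0.0073, 0.1537]
tool_rot: [3.14, -0.0, 1.011]
force: [4.7, -7.8, -4.2]
grip_width: 0.0169
```

```bash
python3 -m crank '{"travel":[[-0.16,0.1,0],[-0.32,0.21,0],[-0.47,0.32,0],[-0.47,0.32,0],[-0.47,0.32,0],[-0.47,0.32,0]],"rot":[[0,0,-1],[0,0,-2],[0,0,-3],[0,0,-3],[0,0,-3],[0,0,-3]]}'
python3 - <<'E'
from h import *
print(bot.observe()['force'],bot.observe()['position'])
save('side','side4');m,_=save('wrist','wrist4')
im=cv2.imread('pics/side4.png')[120:280,130:330];cv2.imwrite('pics/side4z.png',cv2.resize(im,None,fx=3.5,fy=3.5))
E
```

```text
clock: 6.25
position: [0.5116, 0.0081, 0.154]
tool_rot: [3.13, -0.004, 0.957]
force: [36.7, -26.5, -33.8]
grip_width: 0.0171
[ 36.74278383 -26.50001305 -33.83089812] [0.51155222 0.00806055 0.15400332]
```

View pics/side4z.png

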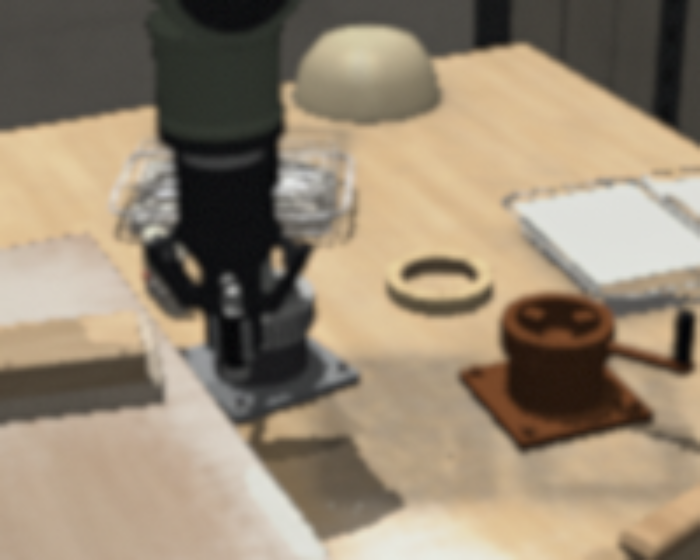

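View pics/wrist4.png

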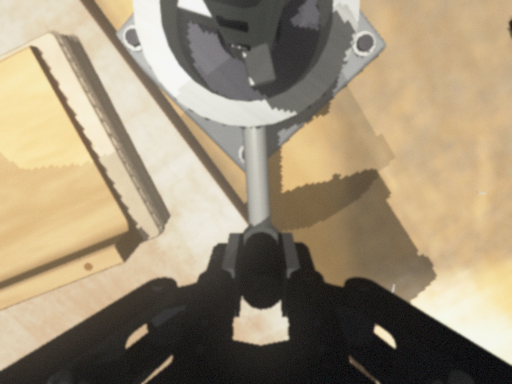

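The force rose steeply at ~66° of turn, which is the end stop of the sleeve's range, so it is fully tight. I'll relax and release.

```bash
python3 -m crank '{"travel":[[0.2,-0.12,0],[0.4,-0.26,0],[0.4,-0.26,0],[0.4,-0.26,0]],"rot":[[0,0,1.5],[0,0,2.5],[0,0,2.5],[0,0,2.5]]}'
python3 -m crank '{"travel":[[0,0,0],[0,0,0],[0,0,0],[0,0,0]],"rot":[[0,0,0],[0,0,0],[0,0,0],[0,0,0]]}' 0.2 40
python3 -m crank '{"travel":[[0,0,2],[0,0,5],[0,0,9],[0,-0.5,13],[0,-1,17],[0,-2,20],[0,-2,20]],"rot":[[0,0,0],[0,0,0],[0,0,0],[0,0,0],[0,0,0],[0,0,0],[0,0,0]]}' 
python3 - <<'E'
from h import *
print(bot.observe()['force'],bot.observe()['position'])
save('side','side5');m,_=save('wrist','wrist5')
im=cv2.imread('pics/side5.png')[120:280,130:330];cv2.imwrite('pics/side5z.png',cv2.resize(im,None,fx=3.5,fy=3.5))
E
```

```text
clock: 6.75
position: [0.5121, 0.0074, 0.1537]
tool_rot: [3.138, -0.001, 1.002]
force: [8.4, -10.5, -8.0]
grip_width: 0.017
clock: 7.15
position: [0.5108, 0.009, 0.1534]
tool_rot: [3.142, -0.0, 1.004]
force: [0.3, -0.1, 0.7]
grip_width: 0.0512
clock: 7.85
position: [0.5116, -0.0123, 0.3571]
tool_rot: [3.137, -0.004, 1.002]
force: [0.1, 0.3, -0.3]
grip_width: 0.0512
[ 0.06687174  0.32637745 -0.28464372] [ 0.51164759 -0.01231324  0.35705703]
```

View pics/side5z.png

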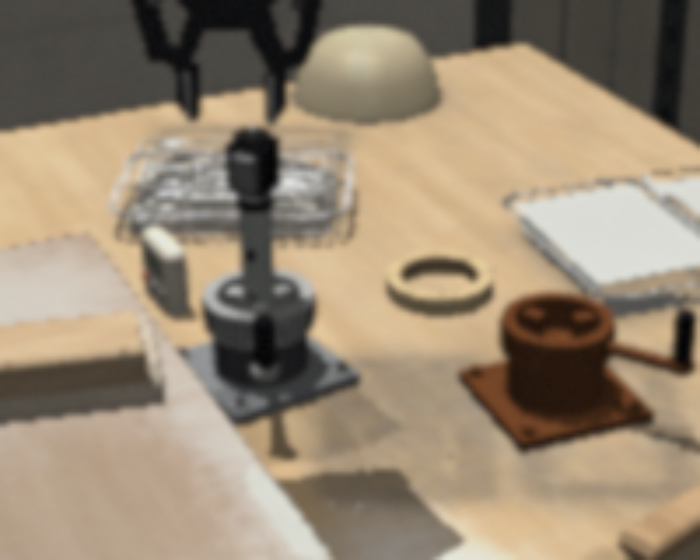

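View pics/wrist5.png

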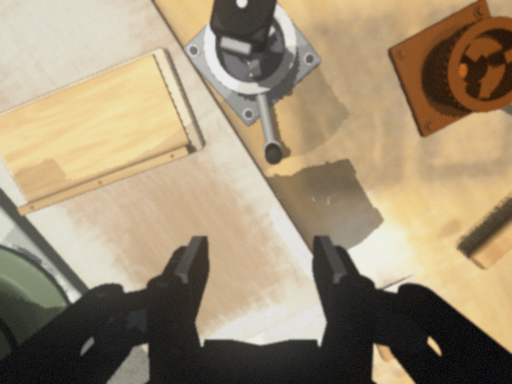

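```bash
python3 - <<'E'
from h import *
m=bot.camera_model('wrist')
p=atz(m,(274,154),.116); print(p, np.degrees(np.arctan2(p[1]-.101,p[0]-.570)), np.hypot(p[1]-.101,p[0]-.570))
im=cv2.imread('pics/wrist5.png')[0:180,170:350]; cv2.imwrite('pics/w5z.png',cv2.resize(im,None,fx=4,fy=4,interpolation=cv2.INTER_CUBIC))
E
```

```text
[ 0.5322817  -0.00095757  0.116     ] -110.30150776791623 0.1087106949634818
```

View pics/w5z.png

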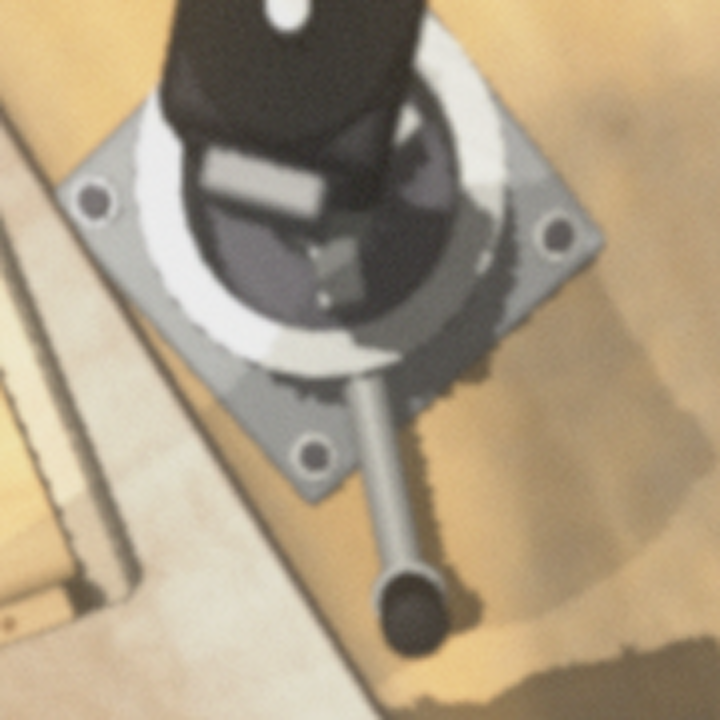

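```bash
python3 - <<'E'
from h import *
m=bot.camera_model('wrist')
f=lambda x,y:(170+(x+.5)/4-.5,(y+.5)/4-.5)
for a,b,z in [((210,148),(327,182),.213),((200,188),(315,220),.183)]:
    a=atz(m,f(*a),z);b=atz(m,f(*b),z);d=b-a;c=(a+b)/2
    print(a,b,np.linalg.norm(d),'normal yaw',np.degrees(np.arctan2(d[1],d[0]))-90,'c dir',np.degrees(np.arctan2(c[1]-.101,c[0]-.570)),np.hypot(c[1]-.101,c[0]-.570))
print('stud',atz(m,f(287,12),.231))
o=bot.observe();print(o['position'],o['tool_rot'])
E
```

```text
[0.54916709 0.09448887 0.213     ] [0.56169844 0.08075431 0.213     ] 0.018592283031670945 normal yaw -137.62280430775442 c dir -137.4359419202255 0.019778425584341685
[0.54398101 0.09626873 0.183     ] [0.55826034 0.0808921  0.183     ] 0.020984279530536915 normal yaw -137.11905781115325 c dir -146.66146582826875 0.02259812003627573
stud [0.56772468 0.09922332 0.231     ]
[ 0.5106463  -0.01115323  0.35344856] [ 3.14123799e+00 -6.73323172e-04  1.00343261e+00]
```

Spring-back left the peg at -110°, which puts the sleeve at ~1.14 rad, still past 1.0. The button normal is yaw ≈ -137° and the head is on the axis. I'll move over the head and align tool y with 43°.

```bash
python3 -m crank '{"travel":[[0,0,0.5],[0.5,1,1],[1.5,3,1],[2.5,5,1],[3.5,7,1],[4.5,9,1],[5.5,10.5,1],[5.9,11.2,1]],"rot":[[0,0,8.5],[0,0,17],[0,0,25.5],[0,0,34],[0,0,42],[0,0,50],[0,0,58],[0,0,66]]}' 0.8 60
python3 -m crank '{"travel":[[0,0,0],[0,0,0],[0,0,0]],"rot":[[0,0,7],[0,0,9.5],[0,0,9.5]]}'
python3 - <<'E'
from h import *
o=bot.observe();print(o['position'],o['tool_rot'],o['qpos'],o['grip_width'])
m,im=save('wrist','wrist6'); save('side','side6')
E
```

```text
clock: 8.75
position: [0.5698, 0.1028, 0.3614]
tool_rot: [-3.139, -0.002, 2.163]
force: [-0.2, 0.4, -0.5]
grip_width: 0.0767
clock: 9.05
position: [0.5694, 0.101, 0.3617]
tool_rot: [-3.14, -0.002, 2.322]
force: [0.2, -0.3, 0.2]
grip_width: 0.0769
[0.56937878 0.10104944 0.36174752] [-3.13968181e+00 -1.56452842e-03  2.32242773e+00] [-0.22937113  0.39197596 -0.06661491  1.65336178  0.02792337  1.09960385
  0.44794695] 0.07687761445665321
```

View pics/wrist6.png

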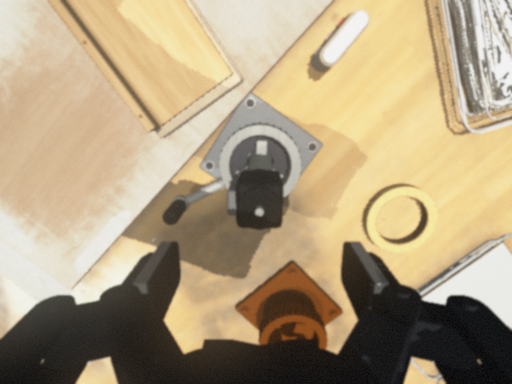

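```bash
python3 - <<'E'
from h import *
m=bot.camera_model('wrist')
print(proj(m,[[.569,.100,.231],[.57,.101,.08]]), atz(m,(259.5,211.5),.231))
p=atz(m,(175,210),.116);print('peg',p,np.degrees(np.arctan2(p[1]-.101,p[0]-.57)),np.hypot(p[1]-.101,p[0]-.57))
im=cv2.imread('pics/wrist6.png')[80:240,150:340]; cv2.imwrite('pics/w6z.png',cv2.resize(im,None,fx=4,fy=4,interpolation=cv2.INTER_CUBIC))
E
```

```text
[[258.84551489 211.15176256]
 [260.72992064 165.53574943]] [0.56950094 0.10011931 0.231     ]
peg [0.53041147 0.00799093 0.116     ] -113.05662242005745 0.1010838184691715
```

View pics/w6z.png

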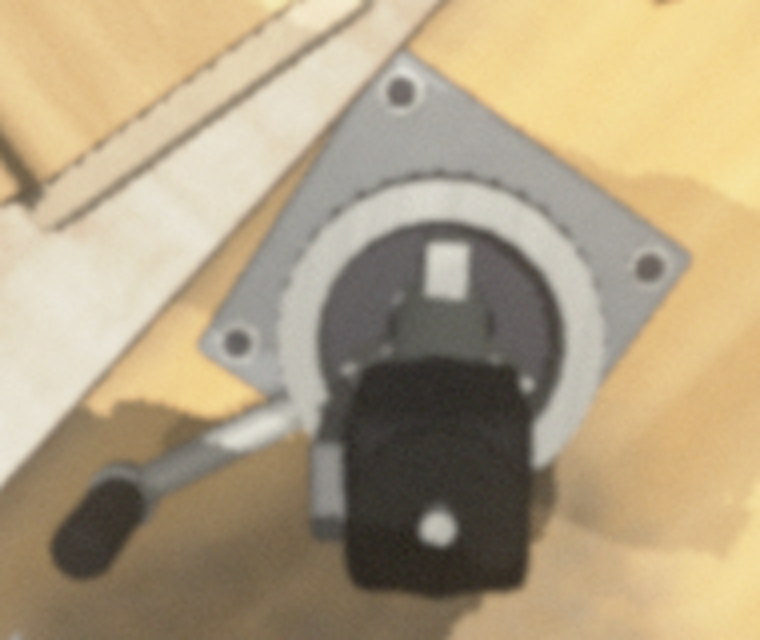

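The button is on the left of the head and the head is square to the jaws, with the stud at (259,211) as predicted. Next I descend and pinch.

```bash
python3 -m crank '{"travel":[[0,-0.1,-2.5],[0,-0.1,-5],[0,-0.1,-7.5],[0,-0.1,-9.5],[0,-0.1,-10.7],[0,-0.1,-11],[0,-0.1,-11]],"rot":[[0,0,0],[0,0,0],[0,0,0],[0,0,0],[0,0,0],[0,0,0],[0,0,0]]}'
python3 -m crank '{"travel":[[0,0,0],[0,0,0],[0,0,0],[0,0,0],[0,0,0],[0,0,0],[0,0,0],[0,0,0]],"rot":[[0,0,0],[0,0,0],[0,0,0],[0,0,0],[0,0,0],[0,0,0],[0,0,0],[0,0,0]]}' -1 60
python3 - <<'E'
from h import *
m=bot.camera_model('wrist')
print(bot.observe()['moment'])
save('side','side7')
im=cv2.imread('pics/side7.png')[120:280,130:330];cv2.imwrite('pics/side7z.png',cv2.resize(im,None,fx=3.5,fy=3.5))
save('wrist','wrist7')
E
```

```text
clock: 9.85
position: [0.5699, 0.0999, 0.2534]
tool_rot: [-3.141, -0.0, 2.321]
force: [0.0, 0.2, 0.6]
grip_width: 0.0768
clock: 10.65
position: [0.5698, 0.0995, 0.2541]
tool_rot: [3.141, 0.0, 2.321]
force: [-4.8, -1.8, 8.8]
grip_width: 0.0334
[-0.64464641  0.99272672 -0.18443446]
```

View pics/side7z.png

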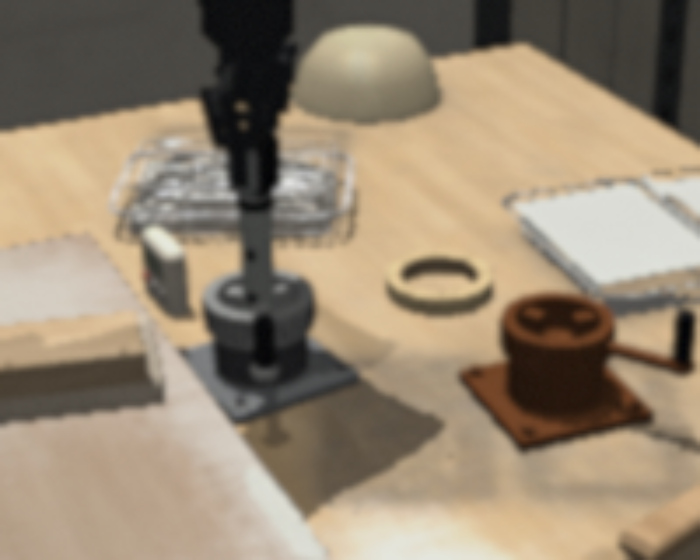

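View pics/wrist7.png

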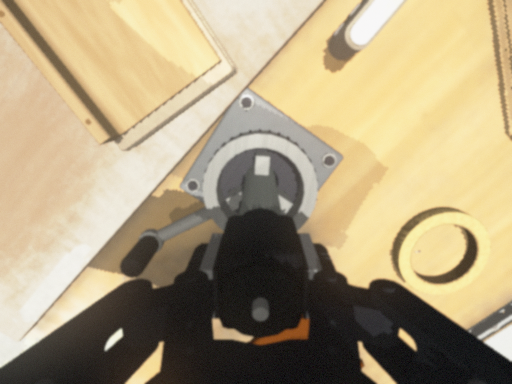

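The grip width is 33.4 mm, against ~35 mm with the button in, so it is pressed. I'll pull straight up.

```bash
python3 -m crank '{"travel":[[0,0,0.5],[0,0,1],[0,0,1.5],[0,0,2],[0,0,2.5],[0,0,2.5]],"rot":[[0,0,0],[0,0,0],[0,0,0],[0,0,0],[0,0,0],[0,0,0]]}' -1 60
python3 - <<'E'
from h import *
save('side','side8')
im=cv2.imread('pics/side8.png')[80:240,130:330];cv2.imwrite('pics/side8z.png',cv2.resize(im,None,fx=3.5,fy=3.5))
print(bot.observe()['force'],bot.observe()['moment'])
E
```

```text
clock: 11.35
position: [0.5697, 0.0996, 0.2789]
tool_rot: [-3.142, 0.0, 2.321]
force: [-0.8, -2.5, -5.8]
grip_width: 0.0335
[-0.74888835 -3.05482511 -5.40970094] [-0.72790479  0.24291746 -0.21142455]
```

View pics/side8z.png

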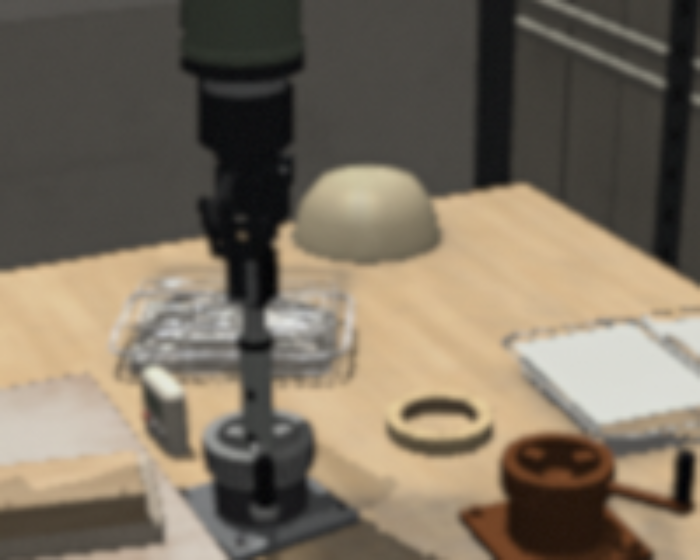

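The stick slides out of the tube and the tube stays put. I'll continue past the first stop.

```bash
python3 -m crank '{"travel":[[0,0,0.7],[0,0,1.4],[0,0,2.1],[0,0,2.8],[0,0,3.5],[0,0,4.2],[0,0,4.9],[0,0,4.9]],"rot":[[0,0,0],[0,0,0],[0,0,0],[0,0,0],[0,0,0],[0,0,0],[0,0,0],[0,0,0]]}' -1 60
python3 -m crank '{"travel":[[0,0,0.1],[0,0,0.2],[0,0,0.3],[0,0,0.4],[0,0,0.4]],"rot":[[0,0,0],[0,0,0],[0,0,0],[0,0,0],[0,0,0]]}' -1 60
```

```text
clock: 12.2
position: [0.5698, 0.0997, 0.3282]
tool_rot: [3.141, 0.0, 2.321]
force: [-2.7, -3.1, -7.4]
grip_width: 0.0331
clock: 12.7
position: [0.5698, 0.0998, 0.3313]
tool_rot: [-3.142, -0.0, 2.321]
force: [-1.1, -3.1, -6.8]
grip_width: 0.0335
```

```bash
for i in 1 ; do python3 -m crank '{"travel":[[0,0,0.1],[0,0,0.2],[0,0,0.2]],"rot":[[0,0,0],[0,0,0],[0,0,0]]}'; done
python3 -m crank '{"travel":[[0,0,0.1],[0,0,0.1],[0,0,0.1]],"rot":[[0,0,0],[0,0,0],[0,0,0]]}'
```

```text
clock: 13.0
position: [0.5698, 0.0998, 0.3334]
tool_rot: [3.142, 0.0, 2.321]
force: [-1.5, -2.6, -7.1]
grip_width: 0.0336
clock: 13.3
position: [0.5698, 0.0998, 0.3342]
tool_rot: [-3.141, -0.0, 2.321]
force: [-1.0, -2.8, -8.5]
grip_width: 0.0337
```

```bash
python3 -m crank '{"travel":[[0,0,0.05],[0,0,0.1],[0,0,0.1],[0,0,0.1]],"rot":[[0,0,0],[0,0,0],[0,0,0],[0,0,0]]}'
python3 - <<'E'
from h import *
save('side','side9');save('scene','scene9')
im=cv2.imread('pics/side9.png')[80:240,130:330];cv2.imwrite('pics/side9z.png',cv2.resize(im,None,fx=3.5,fy=3.5))
save('wrist','wrist9')
print(bot.observe()['force'],bot.observe()['moment'])
E
```

```text
clock: 13.7
position: [0.5695, 0.0998, 0.3344]
tool_rot: [-3.141, -0.001, 2.321]
force: [2.0, -1.6, -27.2]
grip_width: 0.0334
[  2.35460375  -1.69742443 -26.53963182] [-0.41173241 -0.72107368 -0.06652309]
```

View pics/side9z.png

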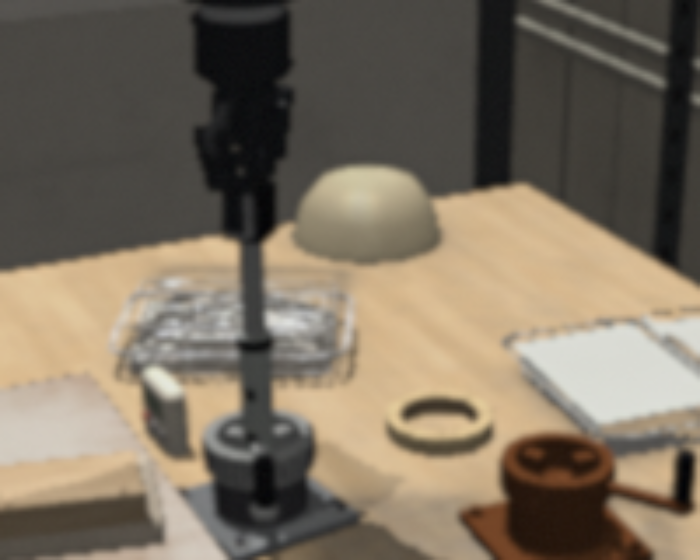

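View pics/wrist9.png

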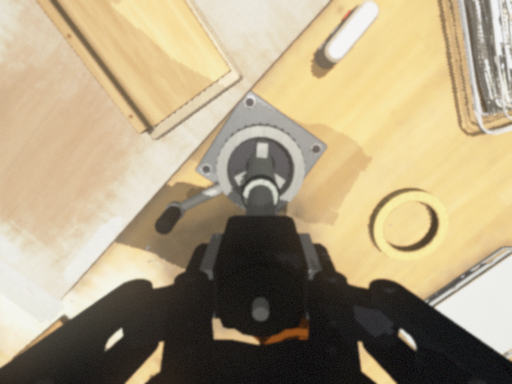

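The second stop is reached: the force jumps to 27 N at 80.3 mm of lift, and the tube's collar is still at (253,344). I'll ease the pull a little and check that it's steady.

```bash
python3 -m crank '{"travel":[[0,0,-0.05],[0,0,-0.05],[0,0,-0.05],[0,0,-0.05],[0,0,-0.05],[0,0,-0.05]],"rot":[[0,0,0],[0,0,0],[0,0,0],[0,0,0],[0,0,0],[0,0,0]]}'
```

```text
clock: 14.45
position: [0.5696, 0.0998, 0.3344]
tool_rot: [-3.141, -0.0, 2.321]
force: [1.0, -2.2, -25.1]
grip_width: 0.0336
```

```bash
python3 -m crank '{"travel":[[0,0,0],[0,0,0],[0,0,0],[0,0,0],[0,0,0],[0,0,0]],"rot":[[0,0,0],[0,0,0],[0,0,0],[0,0,0],[0,0,0],[0,0,0]]}'
python3 - <<'E'
from h import *
m,_=save('wrist','wrist10')
for z in (.116,.08):pass
p=atz(m,(166,223),.116);print(p,np.degrees(np.arctan2(p[1]-.101,p[0]-.57)),np.hypot(p[1]-.101,p[0]-.57))
a=cv2.imread('pics/side7.png').astype(int)
b=cv2.cvtColor(np.asarray(bot.grab_frame('side')),cv2.COLOR_RGB2BGR).astype(int)
d=np.abs(a-b).sum(2)
print('tube/chuck diff',d[182:235,185:235].mean(),'timer',d[180:215,165:185].mean())
E
```

```text
clock: 15.05
position: [0.5696, 0.0998, 0.3344]
tool_rot: [-3.141, -0.0, 2.321]
force: [1.3, -2.0, -25.2]
grip_width: 0.0334
[0.53186918 0.00286238 0.116     ] -111.23335851456586 0.1052851019599431
tube/chuck diff 8.418490566037736 timer 3.9685714285714284
```

```bash
python3 -m crank '{"travel":[[0,0,-0.03],[0,0,-0.03],[0,0,-0.03],[0,0,-0.03],[0,0,-0.03]],"rot":[[0,0,0],[0,0,0],[0,0,0],[0,0,0],[0,0,0]]}'
python3 - <<'E'
from h import *
print(bot.job_done()); o=bot.observe(); print(o['clock'],o['position'],o['force'],o['grip_width'])
E
```

```text
clock: 15.65
position: [0.5697, 0.0998, 0.3344]
tool_rot: [-3.141, -0.0, 2.321]
force: [0.5, -2.1, -23.4]
grip_width: 0.0334
the job is handed in; nothing more can be done
None
the job is handed in; nothing more can be done
```

I clamped the post, pinched the head with the button in, and pulled the stick up to the second stop. I handed the job in at 15.65 s, still holding the head. No verdict was reported.

- **Clamping:** I turned the crank clockwise by about 66°, until the force rose sharply at what I take to be the end of the sleeve's range. When I let go, it sprang back about 11°. I put the sleeve at about 1.14 rad, assuming that stop was at 1.35 rad. That is above the 1.0 rad needed for a tight grip, but I could not read the sleeve directly. The last estimate of the peg's angle was still −111°, to within a few degrees.
- **Holding the head:** The gripper opening reads 33.4 mm, against about 35 mm with the button in. That reading runs about 1 mm low, as it did on the peg. The stick slid freely past the first stop, so the button is pressed.
- **Second stop:** The pull jumped to 27 N after 80.3 mm of lift. I eased it to a steady 23 N, and the height did not change.
- **Post and timer:** Between the side pictures from before and after the pull, the tube, chuck and timer showed no visible shift.
- **Scraper:** The arm never went near it, but I did not compare pictures of it.
- **Force limits:** The highest wrist force I read was about 57 N, at the sleeve's end stop. The limit is 120 N.

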